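# Zero a bench thickness gauge on a moulded disc with its concentric knob and ring

## Task

Zero the bench thickness gauge on the disc that lies under its foot: turn only the red centre knob clockwise until you feel the foot come down on the disc and press it gently, with about 13 N (25 N would crush it), and let go of the knob. Then leave the knob exactly as it stands and turn only the black outer ring, by its rim, until its white zero mark lines up with the knob's white pointer. Let go, and leave everything else on the table alone.

Things in the scene. Friction and masses are not known exactly. Their poses are not given: they have to be found in the camera images.
- press: grey bench thickness gauge, fixed to the table; origin: centre of its base's underside, z up. Base 140 (x) x 170 (y) x 10 mm; uprights at y = +-64 mm carry a bridge, 56 (x) x 150 (y) mm, its top 118 mm above the table. On it, on one vertical axis through the origin: a black ring and, above it, a red knob. Under the bridge: a steel foot above a straw-coloured disc on a sprung pan
- knob (a joint): angle of the red centre knob, rad: 0 at the start, grows clockwise seen from above, up to 2.0; each rad lowers the foot 15 mm. Turning it takes about 0.4 N m while the foot is free (a hand paused between steps feels less, 0.1 to 0.2); it stays where it is left. At 0 its bar lies along the gauge's x axis, the pointer end towards the gauge's -x
- ring (a joint): angle of the black outer ring, rad, grows clockwise seen from above (-0.3 to 3.3; 1.75 to 2.5 at the start). Knurled, 64 mm across, 122 to 142 mm above the table, coaxial with the knob. At 0 its white zero mark points to the gauge's -x, so mark and pointer line up when ring equals knob. Takes about 0.12 N m to turn; stays where it is left
- knob_grip (a point): point on the axis of knob and ring, 169 mm above the table, 1 mm over the knob's top. The knob is a red disc, 38 mm across, 142 to 146 mm above the table, with a bar grip on it 14 mm wide, 36 mm long and 22 mm high (146 to 168 mm above the table)
- knob_nose (a point): pointer end of the knob's bar (white line), at its top, 18 mm from the axis; its x axis points from here towards the axis
- ring_zero (a point): the ring's white zero mark, on its top face 27 mm from the axis, 142 mm above the table; its x axis points from here towards the axis
- foot: round steel foot driven down by the knob, 34 mm across; origin: centre of its underside, 68 mm up at the start. It meets the disc (44 mm across) at a knob angle between 0.4 and 1.1 rad, unknown: to be felt. From there the press grows by about 52 N per rad and the knob's moment by 0.8 N m per rad: 13 N is 0.25 rad past first touch, 0.2 N m above the free moment
- spare_disc: bystander, to be left alone: straw-coloured speckled disc, 44 mm across, 10 mm high, lying on the table; origin at the centre of its underside
- pink_cup: bystander, to be left alone: pink plastic cup, 84 mm across, 75 mm high; origin at the centre of its underside
- mint_cup: bystander, to be left alone: mint-green plastic cup, 80 mm across, 70 mm high; origin at the centre of its underside
- yellow_bowl: bystander, to be left alone: yellow bowl, 120 mm across, 45 mm high; origin at the centre of its underside
- purple_mould: bystander, to be left alone: purple open loaf mould, 110 x 75 mm, 40 mm high; origin at the centre of its underside
- tape: bystander, to be left alone: beige roll of tape lying flat, 90 mm across, 24 mm high; origin at the centre of its underside
- paw_mould: bystander, to be left alone: pink square mould, 80 x 80 mm, 18 mm high; origin at the centre of its underside
There are look-alikes about, which are no part of the job. Several things have the shape of the press; the one meant has the colours described above.

How it is judged:
By the outcome, as a careful person would: the job done as asked, in the order asked, and still so for the second after the job is handed in, with the robot touching nothing.
It also fails if it takes over 72 s, if anything falls off the work surface, if the arm or the gripper's body presses on something with over 40 N, if the wrist force passes 120 N, or if a joint passes its speed limit or range.

## Robot

A 6-joint arm with a two-finger parallel gripper is mounted at the origin on the work surface. World frame = base frame: x ahead of the robot, y to its left, z up, the work surface at z = 0. Lengths are in m, angles in degrees, forces in N, time in s.
With the tool pointing down it reaches from about 0.4 to 0.825 m from the base axis. Payload 7 kg.
Tool frame: the origin (TCP) lies midway between the tips of the shut fingers; the grasp point (between the pads) lies 19 mm behind it; z points along the fingers, y is the line along which they close (so a half turn about z gives the same grasp; the last joint's range is limited). The gripper opens to 88 mm and grips with 3 to 60 N. Pads are 19 mm wide; open, the fingers measure 130 mm over their backs; the gripper's body (78 mm by 193 mm) begins 47 mm behind the grasp point.
Start: joints at [-55.514, 20.546, 0.682, 0, -70.136, -16.507], TCP at [0.208, -0.642, 0.227] pointing down, gripper open.
Joint ranges: [-176.03, 176.03], [-82.01, 121.73], [-58.28, 71.71], [-173.87, 95.51], [-174.79, -0.11], [-173.66, 173.66]. Speed limits (degrees/s): [136.94, 136.94, 172.46, 180, 180, 180].

## Interface

Orientations are given as [roll, pitch, yaw] about the fixed x, y, z axes, in that order (R = Rz(yaw) Ry(pitch) Rx(roll)).
In Python, from plant import ctrl gives the robot as it stands. The module is installed in compiled form; this text tells all that it offers.
- The arm moves only by the tool send_rows, never from a script. Its argument "plan" is a list that holds one entry, the list of rows, each a list of 6 numbers: the shift along the tool's x, y, z in a scale on which 1.0 is 100 cm, then the turn, a rotation vector about the tool's x, y, z in parts of the range, where 1.0 means 360 degrees. A call has 1 to 8 rows; each row is the pose to reach, as a shift and turn from the pose commanded when the call began, along the tool's axes at that moment; what a row does not reach only later rows make up. A row lasts 1/12 s, in which the tool goes at most 41.7 mm and 7.16 degrees, less where a joint would pass 70% of its speed; a pose out of reach is approached as far as the arm can. A call with a gripper value outside its range is refused whole. "fingers" is the opening, from 0 (shut) to 1 (fully open), set as the call begins (left out, the last holds). The fingers move at their own pace and stop on an object; the grip force is fixed at half the most. Time passes only in rows, so rows that repeat a pose let the fingers close. It gives the time, the measured TCP pose, the force, the opening and the grip force at its end, in the units of the state.
- ctrl.get_obs(): the state, without advancing time (a new reading comes with each control period).
- ctrl.snapshot(name): name is "scene" or "top" or "wrist"; returns a dict with "img" (420x560x3 uint8, red, green, blue), "K" (3x3 intrinsics, pixels), "k1" (the pictures are not rectified: a ray, as slopes to the right and down, at radius r is drawn at 1 + k1 r^2 times it, then the intrinsics apply), "pose" (4x4, takes a point from camera to world coordinates). Camera axes: x right, y down, z forward; pixel columns grow to the right and rows downward; lengths in m; the calibration is good to about 2 mm. A picture is of the moment at which its call begins. There is no depth.
- ctrl.close_job(): hands the job in; it is judged then, once.
The state is a dict: "clock": time; "joint_pos": joint angles; "qvel": joint speeds; "tau": joint torques, N m; "tool_pos": TCP position; "orientation": TCP orientation; "force": force on the tool from outside, world axes, zero at the start; "moment": the same for the moment, N m; "opening": finger opening in m; "gripper_force": force on a finger pad.
Only numpy, scipy, OpenCV 4.12 (cv2) and the standard library are available. Lean on these libraries where they do the work, as an engineer would, in place of code of your own. Each camera call takes 0.05 s, during which the arm holds its last target. There are 200 camera calls.

## Working session

There is one attempt and no reset: what is moved stays moved. The work goes in short steps, Python scripts to look and compute and a tool call to move; the robot and the scene stay as the last step left them, time stands still between calls to the robot, and variables do not carry over. Pictures are saved under pics/ and viewed, at most 10 in all, crops included, and the job is handed in when it is done.

Besides the shell and the picture viewer there is one more tool, called after "Emit:" in YAML: its name, and indented under it one key for each argument. send_rows: Moves the arm, as the interface text tells. Its arguments: {"type":"object","properties":{"plan":{"type":"array","items":{"type":"array","items":{"type":"array","items":{"type":"number"}}}},"fingers":{"type":"number"}},"required":["plan"]}

```bash
mkdir -p pics; cat > h.py <<'E'
import numpy as np, cv2
from plant import ctrl
from scipy.spatial.transform import Rotation as R
def snap(n,f=None):
    s=ctrl.snapshot(n); s['img']=np.asarray(s['img'])
    if f: cv2.imwrite('pics/'+f,s['img'][:,:,::-1])
    np.savez('last_%s.npz'%n,**{k:np.asarray(v) for k,v in s.items()})
    return s
def ray(s,uv):
    K=np.asarray(s['K'],float); P=np.asarray(s['pose'])
    d=np.array([float(s['k1']),0,0,0,0])
    n=cv2.undistortPoints(np.array([[uv]],float),K,d)[0,0]
    v=P[:3,:3]@np.array([n[0],n[1],1]); return P[:3,3],v/np.linalg.norm(v)
def onz(s,uv,z):
    o,v=ray(s,uv); return o+v*(z-o[2])/v[2]
def tri(rs):
    A=0;b=0
    for o,v in rs:
        M=np.eye(3)-np.outer(v,v);A=A+M;b=b+M@o
    p=np.linalg.solve(A,b); return p,[np.linalg.norm((np.eye(3)-np.outer(v,v))@(p-o)) for o,v in rs]
def proj(s,p):
    P=np.asarray(s['pose']); c=P[:3,:3].T@(np.asarray(p)-P[:3,3]); x=c[:2]/c[2]; x=x*(1+float(s['k1'])*(x@x)); K=np.asarray(s['K']); return K[0,0]*x[0]+K[0,2],K[1,1]*x[1]+K[1,2]
E
python3 - <<'E'
from h import *
a=snap('scene');b=snap('top')
cv2.imwrite('pics/a.png',a['img'][:,:,::-1]);cv2.imwrite('pics/b.png',b['img'][:,:,::-1])
print(ctrl.get_obs())
for s in(a,b):print(s['K'],s['k1'],s['pose'])
E
```

```text
{'clock': 0.1, 'joint_pos': array([-5.55129220e+01,  2.05874069e+01,  6.39143395e-01, -1.65324799e-02,
       -7.01360860e+01, -1.65063869e+01]), 'qvel': array([ 0.04704788, -0.04700845,  0.16661247,  0.03398652,  0.07284719,
       -0.00068534]), 'tau': array([-1.64282890e-03, -5.84161806e+01,  2.93747663e+01,  7.01548085e+00,
        1.00836914e-02, -4.22892663e-05]), 'tool_pos': array([ 0.20819752, -0.64163185,  0.22572023]), 'orientation': array([ 1.79914711e+02, -9.06569415e-03, -1.62024931e+02]), 'force': array([-0.19056145,  0.46630887, -0.85011822]), 'moment': array([-0.01754333, -0.08420303, -0.05892666]), 'gripper_force': 0.0, 'opening': 0.0877146525317807}
[[537.9166465    0.         271.40906409]
 [  0.         537.9166465  209.78849   ]
 [  0.           0.           1.        ]] -0.0023467446047945937 [[-0.70434785  0.53540076 -0.46609026  1.19165633]
 [ 0.70984884  0.53397482 -0.45933159  0.66030946]
 [ 0.00295398 -0.65438285 -0.75615763  1.24985231]
 [ 0.          0.          0.          1.        ]]
[[446.11817656   0.         278.37346666]
 [  0.         446.11817656 211.09159664]
 [  0.           0.           1.        ]] 0.027338391842915335 [[-0.0102764  -0.99816782  0.05962713  0.42784889]
 [-0.99960139  0.00868648 -0.02686268  0.00933973]
 [ 0.02629551 -0.05987942 -0.99785921  1.25946407]
 [ 0.          0.          0.          1.        ]]
```

View pics/a.png

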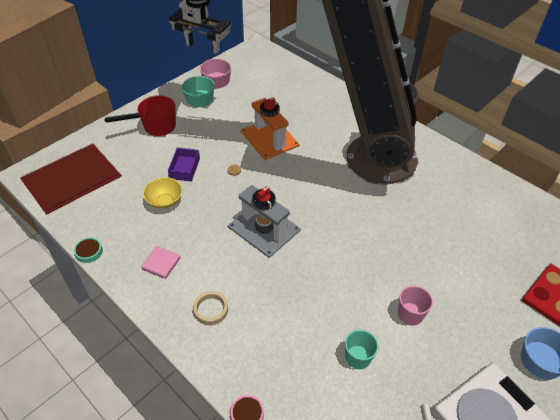

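View pics/b.png

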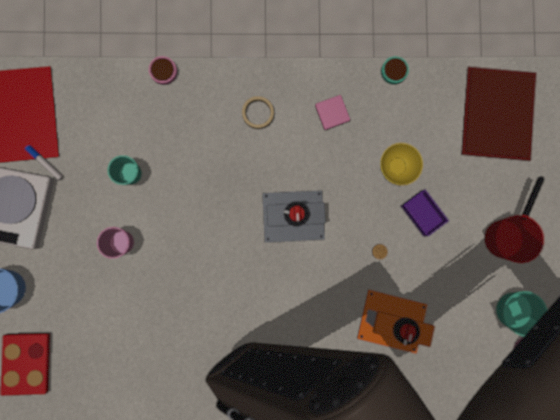

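Look-alikes with the press's shape: the grey gauge (scene 264,205; top 295,214) and the orange one (scene 269,115; top 400,325). The description says grey, so I choose that one. I'll check it in a close crop and measure.

```bash
python3 - <<'E'
from h import *
a=dict(np.load('last_scene.npz'));b=dict(np.load('last_top.npz'))
ca=cv2.resize(a['img'][170:260,220:310],(540,540),interpolation=cv2.INTER_CUBIC)[:,:,::-1]
cb=cv2.resize(b['img'][180:250,255:335],(0,0),fx=6,fy=6,interpolation=cv2.INTER_CUBIC)[:,:,::-1]
w=np.zeros((540,1020,3),np.uint8);w[:,:540]=ca;w[:420,540:]=cb
cv2.imwrite('pics/c.png',cv2.resize(w,(800,424)))
rs=[]
for s,(x0,x1,y0,y1) in((a,(220,310,170,260)),(b,(255,335,180,250))):
    h=cv2.cvtColor(s['img'],cv2.COLOR_RGB2HSV).astype(int)
    m=((h[...,0]<8)|(h[...,0]>172))&(h[...,1]>140)&(h[...,2]>80)
    k=np.zeros_like(m);k[y0:y1,x0:x1]=1;m&=k
    v,u=np.nonzero(m);uv=(u.mean(),v.mean());print(uv,len(u),u.min(),u.max(),v.min(),v.max());rs.append(ray(s,uv))
print(tri(rs))
# base in top view
s=b;h=cv2.cvtColor(s['img'],cv2.COLOR_RGB2HSV).astype(int)
q=s['img'][180:250,255:335].astype(int)
m=((q[...,2]-q[...,0])>4).astype(np.uint8)
m=cv2.morphologyEx(m,cv2.MORPH_CLOSE,np.ones((7,7)))
c=max(cv2.findContours(m,0,2)[0],key=cv2.contourArea);r=cv2.minAreaRect(c);bx=cv2.boxPoints(r)+[255,180];print(r,bx)
P=np.array([onz(s,p,.01) for p in bx]);print(P,P.mean(0),[np.linalg.norm(P[i]-P[i-1]) for i in range(4)])
E
```

```text
(np.float64(263.77941176470586), np.float64(194.88970588235293)) 136 257 270 188 201
(np.float64(296.0986842105263), np.float64(212.36184210526315)) 152 289 303 206 220
(array([ 0.48967653, -0.06364912,  0.14822207]), [np.float64(0.001555554467489144), np.float64(0.0015555544674891216)])
((38.649173736572266, 35.834251403808594), (46.72480392456055, 59.233802795410156), 86.98721313476562) [[262.84530735 194.06077003]
 [321.99724579 190.94751167]
 [324.45304108 237.60773468]
 [265.30110168 240.72099304]]
[[ 0.55083777  0.01886485  0.01      ]
 [ 0.5583606  -0.14797225  0.01      ]
 [ 0.42692375 -0.15274552  0.01      ]
 [ 0.41992722  0.01307929  0.01      ]] [ 0.48901233 -0.06719341  0.01      ] [np.float64(0.13103833445867136), np.float64(0.16700662879820857), np.float64(0.13152350134870064), np.float64(0.16597235050398054)]
```

View pics/c.png

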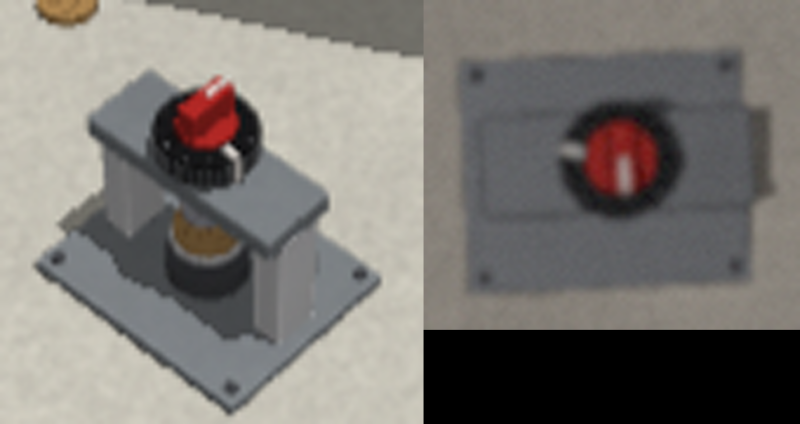

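The crop shows the grey gauge with the red knob, with its pointer at top-view (296,217) towards the robot. The ring mark is to the left, at about (278,212). That is the right one, so I'll move above it.

```bash
cat >> h.py <<'E'
def go(p,yaw):
    o=ctrl.get_obs(); r=R.from_euler('xyz',o['orientation'],degrees=True); t=R.from_euler('xyz',[180,0,yaw],degrees=True)
    print('pos',o['tool_pos'].round(4),o['orientation'].round(2),'cm',(r.inv().apply(np.asarray(p)-o['tool_pos'])*100).round(2),'rot',(r.inv()*t).as_rotvec(degrees=True).round(2),'t',round(o['clock'],2),'j',o['joint_pos'].round(1),'F',o['force'].round(1),'M',o['moment'].round(2))
E
python3 -c "
from h import *
go([.48,-.066,.25],-177.4)"
```

```text
pos [ 0.2082 -0.6416  0.2257] [ 1.7991e+02 -1.0000e-02 -1.6202e+02] cm [-43.62  46.37  -2.37] rot [ 0.08 -0.02 15.38] t 0.1 j [-55.5  20.6   0.6  -0.  -70.1 -16.5] F [-0.2  0.5 -0.9] M [-0.02 -0.08 -0.06]
```

The manual's scale: shifts go in shares of 100 cm and turns go in shares of 360 degrees. Converting my numbers, 23.2 cm / 100 = 0.232, -21.8 cm / 100 = -0.218, 7.5 degrees / 360 = 0.0208.

Emit:
send_rows:
  plan:
    - [[-0.218,0.232,-0.012,0,0,0.0208],[-0.218,0.232,-0.012,0,0,0.0208],[-0.218,0.232,-0.012,0,0,0.0208],[-0.218,0.232,-0.012,0,0,0.0208],[-0.218,0.232,-0.012,0,0,0.0208],[-0.218,0.232,-0.012,0,0,0.0208],[-0.218,0.232,-0.012,0,0,0.0208],[-0.218,0.232,-0.012,0,0,0.0208]]

```text
clock: 0.77
tool_pos: [0.3446, -0.3512, 0.2387]
orientation: [180.0, 0.0, -169.5]
force: [0.2, -0.3, -0.8]
opening: 0.0877
gripper_force: 0.0
```

```bash
python3 -c "
from h import *
go([.48,-.066,.25],-177.4)"
```

```text
pos [ 0.3446 -0.3512  0.2387] [ 1.7998e+02  3.0000e-02 -1.6947e+02] cm [-18.52  25.57  -1.12] rot [0.02 0.03 7.93] t 0.77 j [-22.6   2.6 -20.7  -0.  -66.7 -56.8] F [ 0.2 -0.3 -0.8] M [ 0.02 -0.06  0.02]
```

In the tool's units: 25.5 cm / 100 = 0.255, -18.5 cm / 100 = -0.185, 7.9 degrees / 360 = 0.0219.

Emit:
send_rows:
  plan:
    - [[-0.185,0.255,-0.011,0,0,0.0219],[-0.185,0.255,-0.011,0,0,0.0219],[-0.185,0.255,-0.011,0,0,0.0219],[-0.185,0.255,-0.011,0,0,0.0219],[-0.185,0.255,-0.011,0,0,0.0219],[-0.185,0.255,-0.011,0,0,0.0219],[-0.185,0.255,-0.011,0,0,0.0219],[-0.185,0.255,-0.011,0,0,0.0219]]

```text
clock: 1.43
tool_pos: [0.4804, -0.0668, 0.2497]
orientation: [180.0, 0.0, -177.3]
force: [0.7, -0.5, -0.1]
opening: 0.0879
gripper_force: 0.0
```

```bash
python3 -c "
from h import *
go([.48,-.066,.25],-177.4)
s=snap('wrist','d.png');print(s['K'],s['k1'],s['pose'])"
```

```text
pos [ 0.4804 -0.0668  0.2497] [ 1.7998e+02  3.0000e-02 -1.7735e+02] cm [ 0.03  0.08 -0.03] rot [0.02 0.03 0.05] t 1.43 j [  15.4    1.4  -20.4   -0.   -68.1 -102.7] F [ 0.7 -0.5 -0.1] M [-0.1  -0.08 -0.05]
[[315.86893213   0.         278.07643386]
 [  0.         315.86893213 206.81553951]
 [  0.           0.           1.        ]] -0.004980550867566853 [[-4.54641740e-02  9.52538846e-01  3.01002918e-01  3.97596699e-01]
 [ 9.98965965e-01  4.33800094e-02  1.36079025e-02 -7.05811578e-02]
 [-9.54536569e-05  3.01310343e-01 -9.53526124e-01  4.06952967e-01]
 [ 0.00000000e+00  0.00000000e+00  0.00000000e+00  1.00000000e+00]]
```

View pics/d.png

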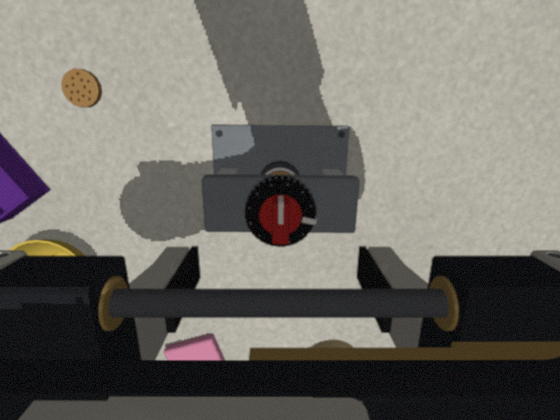

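The wrist view shows the knob at (281,215), with its pointer up at (280,200), towards -x. The ring mark is at (308,221). Joint 6 would run out of range at this yaw, so I'll take the half-turned grasp.

In the tool's units: -56 degrees / 360 = -0.1556.

Emit:
send_rows:
  plan:
    - [[0,0,0,0,0,-0.0194],[0,0,0,0,0,-0.0389],[0,0,0,0,0,-0.0583],[0,0,0,0,0,-0.0778],[0,0,0,0,0,-0.0972],[0,0,0,0,0,-0.1167],[0,0,0,0,0,-0.1361],[0,0,0,0,0,-0.1556]]

```text
clock: 2.15
tool_pos: [0.4793, -0.0698, 0.2492]
orientation: [180.0, -0.0, -121.1]
force: [-0.5, -0.1, 0.1]
opening: 0.0875
gripper_force: 0.0
```

In the tool's units: -56 degrees / 360 = -0.1556.

Emit:
send_rows:
  plan:
    - [[0,0,0,0,0,-0.0194],[0,0,0,0,0,-0.0389],[0,0,0,0,0,-0.0583],[0,0,0,0,0,-0.0778],[0,0,0,0,0,-0.0972],[0,0,0,0,0,-0.1167],[0,0,0,0,0,-0.1361],[0,0,0,0,0,-0.1556]]

```text
clock: 2.82
tool_pos: [0.4793, -0.0698, 0.2492]
orientation: [180.0, 0.0, -65.1]
force: [0.4, 0.6, -0.4]
opening: 0.0875
gripper_force: 0.0
```

In the tool's units: -56 degrees / 360 = -0.1556.

Emit:
send_rows:
  plan:
    - [[0,0,0,0,0,-0.0194],[0,0,0,0,0,-0.0389],[0,0,0,0,0,-0.0583],[0,0,0,0,0,-0.0778],[0,0,0,0,0,-0.0972],[0,0,0,0,0,-0.1167],[0,0,0,0,0,-0.1361],[0,0,0,0,0,-0.1556]]

```text
clock: 3.48
tool_pos: [0.4793, -0.0698, 0.2493]
orientation: [180.0, 0.0, -9.1]
force: [-0.4, 0.0, -0.6]
opening: 0.0875
gripper_force: 0.0
```

In the tool's units: -12 degrees / 360 = -0.0333.

Emit:
send_rows:
  plan:
    - [[0,0,0,0,0,-0.0167],[0,0,0,0,0,-0.0333],[0,0,0,0,0,-0.0333]]

```text
clock: 3.73
tool_pos: [0.4793, -0.0698, 0.2493]
orientation: [-180.0, 0.0, 2.8]
force: [0.4, 0.5, -0.6]
opening: 0.088
gripper_force: 0.0
```

```bash
cp last_wrist.npz w1.npz; python3 - <<'E'
from h import *
go([.489,-.066,.25],2.6)
s=snap('wrist'); w1=dict(np.load('w1.npz'))
im=[]
for n,q in(('w1',w1),('w2',s),('top',dict(np.load('last_top.npz'))),('scene',dict(np.load('last_scene.npz')))):
    u,v=map(int,proj(q,[.4895,-.065,.155])); d=24 if n[0] in'ts' else 50
    c=q['img'][max(v-d,0):v+d,u-d:u+d]; print(n,u-d,max(v-d,0))
    im.append(cv2.resize(c,(390,290) if 0 else (380,290) if 0 else (300,300),interpolation=cv2.INTER_CUBIC))
cv2.imwrite('pics/e.png',np.vstack([np.hstack(im[:2]),np.hstack(im[2:])])[:,:,::-1])
E
```

```text
pos [ 0.4793 -0.0698  0.2493] [-1.80e+02  4.00e-02  2.84e+00] cm [ 0.99 -0.33 -0.07] rot [-0.    0.04  0.24] t 3.73 j [ 15.    1.4 -20.5  -0.  -68.1  77.8] F [ 0.4  0.5 -0.6] M [-0.14  0.16 -0.06]
w1 229 170
w2 223 146
top 272 188
scene 238 168
```

View pics/e.png

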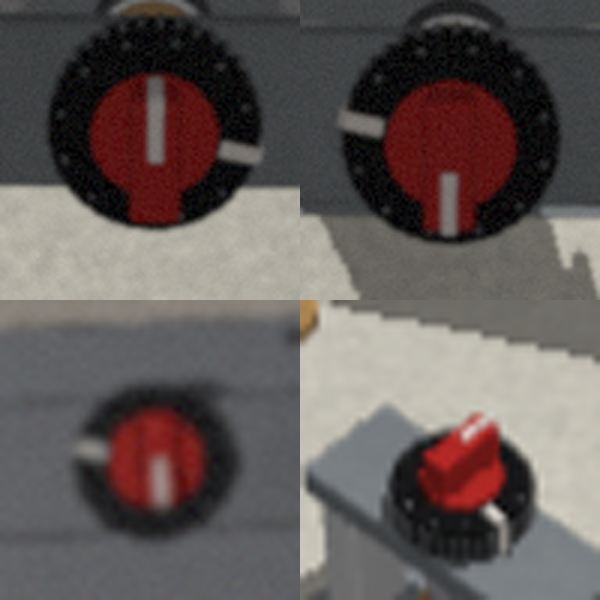

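Wrist crops: the pointer's inner end is at (281,224) in view 1 and (272.7,203) in view 2, and the ring mark is at (309,221) and (243,187). I'll triangulate these.

```bash
python3 - <<'E'
from h import *
w1=dict(np.load('w1.npz'));w2=dict(np.load('last_wrist.npz'))
t=lambda a,b:tri([ray(w1,a),ray(w2,b)])
print('inner',t((281,224.3),(272.7,203.3)))
print('mark',t((309.3,221.3),(243.3,187.3)))
print('tip w2 z.168',onz(w2,(272.4,224.3),.168),'far end w1',onz(w1,(280.6,244.3),.168))
# red in each: lateral (y) centre of red and disc; fit black ring outline
for s,u0,v0 in((w1,229,170),(w2,223,146)):
    c=s['img'][v0:v0+100,u0:u0+100]; h=cv2.cvtColor(c,cv2.COLOR_RGB2HSV).astype(int)
    red=(h[...,1]>140)&(h[...,2]>60)&((h[...,0]<8)|(h[...,0]>172))
    dark=(c.max(2)<45)|red; m=cv2.morphologyEx(dark.astype(np.uint8),cv2.MORPH_OPEN,np.ones((5,5)))
    k=max(cv2.findContours(m,0,1)[0],key=cv2.contourArea)[:,0]+[u0,v0]
    v,u=np.nonzero(red); print('red u',u.min()+u0,u.max()+u0,'v',v.min()+v0,v.max()+v0,'ring bbox',k.min(0),k.max(0))
    for z,lo,hi in((.144,u.min()+u0-.5,u.max()+u0+.5),(.142,k[:,0].min()-.5,k[:,0].max()+.5)):
        vv=(v.min()+v.max())/2+v0; print(z,onz(s,(lo,vv),z).round(4),onz(s,(hi,vv),z).round(4))
E
```

```text
inner (array([ 0.48758584, -0.06458753,  0.16837003]), [np.float64(0.0004382044287686739), np.float64(0.00043820442876867425)])
mark (array([ 0.49305799, -0.03882833,  0.14325277]), [np.float64(0.0003335850968545353), np.float64(0.0003335850968545281)])
tip w2 z.168 [ 0.46982141 -0.06555589  0.168     ] far end w1 [ 0.50530542 -0.06361962  0.168     ]
red u 259 301 v 195 243 ring bbox [245 176] [315 243]
0.144 [ 0.4927 -0.0836  0.144 ] [ 0.4909 -0.0456  0.144 ]
0.142 [ 0.494  -0.0962  0.142 ] [ 0.4911 -0.033   0.142 ]
red u 251 294 v 173 222 ring bbox [237 155] [309 224]
0.144 [ 0.4845 -0.0456  0.144 ] [ 0.4864 -0.0835  0.144 ]
0.142 [ 0.4833 -0.0333  0.142 ] [ 0.4864 -0.0967  0.142 ]
```

In the tool's units: 9.8 cm / 100 = 0.098, 0.85 cm / 100 = 0.0085.

Emit:
send_rows:
  plan:
    - [[0.0085,-0.0047,0.035,0,0,0],[0.0085,-0.0047,0.065,0,0,0],[0.0085,-0.0047,0.085,0,0,0],[0.0085,-0.0047,0.095,0,0,0],[0.0085,-0.0047,0.098,0,0,0],[0.0085,-0.0047,0.098,0,0,0]]
  fingers: 0.4

```text
clock: 4.28
tool_pos: [0.4879, -0.0647, 0.1515]
orientation: [180.0, 0.0, 2.5]
force: [-1.2, 0.1, 1.8]
opening: 0.0535
gripper_force: 0.0
```

```bash
python3 -c "
from h import *
go([.4876,-.0647,.1505],2.9)"
```

```text
pos [ 0.4879 -0.0647  0.1515] [1.7997e+02 5.0000e-02 2.4900e+00] cm [-0.03 -0.    0.1 ] rot [ 0.03  0.05 -0.41] t 4.28 j [ 15.4   7.1 -28.    0.  -55.   77.1] F [-1.2  0.1  1.8] M [-0.07  0.17 -0.  ]
```

In the tool's units: 0.05 cm / 100 = 0.0005.

Emit:
send_rows:
  plan:
    - [[0,0,0.0005,0,0,0],[0,0,0.0005,0,0,0],[0,0,0.0005,0,0,0],[0,0,0.0005,0,0,0],[0,0,0.0005,0,0,0],[0,0,0.0005,0,0,0],[0,0,0.0005,0,0,0],[0,0,0.0005,0,0,0]]
  fingers: 0

```text
clock: 4.95
tool_pos: [0.4881, -0.0647, 0.1514]
orientation: [180.0, -0.0, 2.6]
force: [-0.6, -0.8, 3.5]
opening: 0.0138
gripper_force: 30.0
```

```bash
python3 -c "
from h import *
go([.4876,-.0647,.151],2.9);print(ctrl.get_obs()['gripper_force'],ctrl.get_obs()['tau'])"
```

```text
pos [ 0.4881 -0.0647  0.1514] [ 1.7999e+02 -3.0000e-02  2.5700e+00] cm [-0.05 -0.    0.04] rot [ 0.01 -0.03 -0.33] t 4.95 j [ 15.4   7.  -28.    0.  -54.9  77.2] F [-0.6 -0.8  3.5] M [-0.33  0.47 -0.1 ]
29.99706119298935 [  0.53109622 -34.10261393  24.80893135   5.49676985   0.44319285
   0.14069265]
```

```bash
cat > r.py <<'E'
from plant import ctrl
o=ctrl.get_obs();print(round(o['clock'],2),'yaw',o['orientation'][2].round(2),'Mz',o['moment'][2].round(3),'tau6',o['tau'][5].round(3),'qv6',o['qvel'][5].round(2),'F',o['force'].round(1),'p',o['tool_pos'].round(4),'op',round(o['opening'],4))
E
python3 r.py
```

```text
4.95 yaw 2.57 Mz -0.096 tau6 0.141 qv6 0.04 F [-0.6 -0.8  3.5] p [ 0.4881 -0.0647  0.1514] op 0.0138
```

In the tool's units: 6 degrees / 360 = 0.0167.

Emit:
send_rows:
  plan:
    - [[0,0,0,0,0,0.0042],[0,0,0,0,0,0.0083],[0,0,0,0,0,0.0125],[0,0,0,0,0,0.0167]]

```text
clock: 5.28
tool_pos: [0.4881, -0.0646, 0.1514]
orientation: [180.0, -0.0, -3.4]
force: [-1.6, 0.7, 4.1]
opening: 0.0141
gripper_force: 30.1
```

```bash
python3 r.py
```

```text
5.28 yaw -3.44 Mz 0.36 tau6 0.127 qv6 -17.79 F [-1.6  0.7  4.1] p [ 0.4881 -0.0646  0.1514] op 0.0141
```

In the tool's units: 3 degrees / 360 = 0.0083.

Emit:
send_rows:
  plan:
    - [[0,0,0,0,0,0.0042],[0,0,0,0,0,0.0083]]

```text
clock: 5.45
tool_pos: [0.4881, -0.0645, 0.1515]
orientation: [180.0, -0.0, -6.4]
force: [-0.9, 0.4, 4.7]
opening: 0.0139
gripper_force: 30.1
```

```bash
python3 r.py
```

```text
5.45 yaw -6.44 Mz 0.417 tau6 0.126 qv6 -17.89 F [-0.9  0.4  4.7] p [ 0.4881 -0.0645  0.1515] op 0.0139
```

In the tool's units: 3 degrees / 360 = 0.0083.

Emit:
send_rows:
  plan:
    - [[0,0,0,0,0,0.0042],[0,0,0,0,0,0.0083]]

```text
clock: 5.62
tool_pos: [0.4881, -0.0645, 0.1514]
orientation: [180.0, -0.0, -9.4]
force: [-1.5, 1.3, 4.1]
opening: 0.0138
gripper_force: 30.1
```

```bash
python3 r.py
```

```text
5.62 yaw -9.44 Mz 0.393 tau6 0.126 qv6 -17.99 F [-1.5  1.3  4.1] p [ 0.4881 -0.0645  0.1514] op 0.0138
```

In the tool's units: 1.5 degrees / 360 = 0.0042.

Emit:
send_rows:
  plan:
    - [[0,0,0,0,0,0.0042],[0,0,0,0,0,0.0083]]

```text
clock: 5.78
tool_pos: [0.4881, -0.0644, 0.1514]
orientation: [-180.0, -0.0, -12.4]
force: [-1.8, 0.6, 4.1]
opening: 0.0139
gripper_force: 30.1
```

```bash
python3 r.py
```

```text
5.78 yaw -12.44 Mz 0.376 tau6 0.125 qv6 -17.93 F [-1.8  0.6  4.1] p [ 0.4881 -0.0644  0.1514] op 0.0139
```

In the tool's units: 3 degrees / 360 = 0.0083.

Emit:
send_rows:
  plan:
    - [[0,0,0,0,0,0.0042],[0,0,0,0,0,0.0083]]

```text
clock: 5.95
tool_pos: [0.4881, -0.0644, 0.1514]
orientation: [-180.0, -0.0, -15.4]
force: [-1.2, 1.7, 3.7]
opening: 0.0135
gripper_force: 30.1
```

```bash
python3 r.py
```

```text
5.95 yaw -15.44 Mz 0.418 tau6 0.125 qv6 -17.9 F [-1.2  1.7  3.7] p [ 0.4881 -0.0644  0.1514] op 0.0135
```

In the tool's units: 3 degrees / 360 = 0.0083.

Emit:
send_rows:
  plan:
    - [[0,0,0,0,0,0.0042],[0,0,0,0,0,0.0083]]

```text
clock: 6.12
tool_pos: [0.4881, -0.0643, 0.1514]
orientation: [-180.0, -0.0, -18.4]
force: [-1.5, 1.9, 4.3]
opening: 0.0137
gripper_force: 30.1
```

```bash
python3 r.py
```

```text
6.12 yaw -18.44 Mz 0.395 tau6 0.125 qv6 -17.83 F [-1.5  1.9  4.3] p [ 0.4881 -0.0643  0.1514] op 0.0137
```

In the tool's units: 1.5 degrees / 360 = 0.0042.

Emit:
send_rows:
  plan:
    - [[0,0,0,0,0,0.0042],[0,0,0,0,0,0.0083]]

```text
clock: 6.28
tool_pos: [0.4881, -0.0642, 0.1514]
orientation: [-180.0, -0.0, -21.4]
force: [-1.4, 2.0, 4.8]
opening: 0.0141
gripper_force: 30.1
```

```bash
python3 r.py
```

```text
6.28 yaw -21.44 Mz 0.377 tau6 0.124 qv6 -17.87 F [-1.4  2.   4.8] p [ 0.4881 -0.0642  0.1514] op 0.0141
```

In the tool's units: 3 degrees / 360 = 0.0083.

Emit:
send_rows:
  plan:
    - [[0,0,0,0,0,0.0042],[0,0,0,0,0,0.0083]]

```text
clock: 6.45
tool_pos: [0.4882, -0.0642, 0.1515]
orientation: [-180.0, -0.0, -24.4]
force: [-1.4, 2.6, 4.0]
opening: 0.0138
gripper_force: 30.1
```

```bash
python3 r.py
```

```text
6.45 yaw -24.44 Mz 0.427 tau6 0.124 qv6 -17.91 F [-1.4  2.6  4. ] p [ 0.4882 -0.0642  0.1515] op 0.0138
```

In the tool's units: 3 degrees / 360 = 0.0083.

Emit:
send_rows:
  plan:
    - [[0,0,0,0,0,0.0042],[0,0,0,0,0,0.0083]]

```text
clock: 6.62
tool_pos: [0.4882, -0.0641, 0.1515]
orientation: [-180.0, -0.0, -27.4]
force: [-0.7, 2.1, 2.4]
opening: 0.0138
gripper_force: 30.1
```

```bash
python3 r.py
```

```text
6.62 yaw -27.44 Mz 0.369 tau6 0.124 qv6 -17.78 F [-0.7  2.1  2.4] p [ 0.4882 -0.0641  0.1515] op 0.0138
```

In the tool's units: 3 degrees / 360 = 0.0083.

Emit:
send_rows:
  plan:
    - [[0,0,0,0,0,0.0042],[0,0,0,0,0,0.0083]]

```text
clock: 6.78
tool_pos: [0.4882, -0.064, 0.1515]
orientation: [-179.9, -0.0, -30.4]
force: [-1.4, 3.2, 4.7]
opening: 0.0134
gripper_force: 30.1
```

```bash
python3 r.py
```

```text
6.78 yaw -30.44 Mz 0.385 tau6 0.124 qv6 -17.86 F [-1.4  3.2  4.7] p [ 0.4882 -0.064   0.1515] op 0.0134
```

In the tool's units: 3 degrees / 360 = 0.0083.

Emit:
send_rows:
  plan:
    - [[0,0,0,0,0,0.0042],[0,0,0,0,0,0.0083]]

```text
clock: 6.95
tool_pos: [0.4883, -0.064, 0.1514]
orientation: [-179.9, -0.0, -33.4]
force: [-0.4, 3.3, 4.8]
opening: 0.0143
gripper_force: 30.1
```

```bash
python3 r.py
```

```text
6.95 yaw -33.44 Mz 0.345 tau6 0.124 qv6 -17.78 F [-0.4  3.3  4.8] p [ 0.4883 -0.064   0.1514] op 0.0143
```

In the tool's units: 3 degrees / 360 = 0.0083.

Emit:
send_rows:
  plan:
    - [[0,0,0,0,0,0.0042],[0,0,0,0,0,0.0083]]

```text
clock: 7.12
tool_pos: [0.4883, -0.064, 0.1515]
orientation: [-179.9, -0.0, -36.4]
force: [-0.9, 3.9, 5.2]
opening: 0.0135
gripper_force: 30.1
```

```bash
python3 r.py
```

```text
7.12 yaw -36.44 Mz 0.381 tau6 0.124 qv6 -17.82 F [-0.9  3.9  5.2] p [ 0.4883 -0.064   0.1515] op 0.0135
```

In the tool's units: 3 degrees / 360 = 0.0083.

Emit:
send_rows:
  plan:
    - [[0,0,0,0,0,0.0042],[0,0,0,0,0,0.0083]]

```text
clock: 7.28
tool_pos: [0.4884, -0.0639, 0.1515]
orientation: [-179.9, -0.0, -39.4]
force: [-2.5, 3.7, 4.8]
opening: 0.0136
gripper_force: 30.1
```

```bash
python3 r.py
```

```text
7.28 yaw -39.44 Mz 0.362 tau6 0.124 qv6 -17.83 F [-2.5  3.7  4.8] p [ 0.4884 -0.0639  0.1515] op 0.0136
```

In the tool's units: 3 degrees / 360 = 0.0083.

Emit:
send_rows:
  plan:
    - [[0,0,0,0,0,0.0042],[0,0,0,0,0,0.0083]]

```text
clock: 7.45
tool_pos: [0.4884, -0.0639, 0.1514]
orientation: [-179.9, -0.0, -42.4]
force: [-0.6, 3.9, 3.2]
opening: 0.0139
gripper_force: 30.1
```

```bash
python3 r.py
```

```text
7.45 yaw -42.43 Mz 0.406 tau6 0.124 qv6 -17.93 F [-0.6  3.9  3.2] p [ 0.4884 -0.0639  0.1514] op 0.0139
```

In the tool's units: 3 degrees / 360 = 0.0083.

Emit:
send_rows:
  plan:
    - [[0,0,0,0,0,0.0042],[0,0,0,0,0,0.0083]]

```text
clock: 7.62
tool_pos: [0.4884, -0.0638, 0.1515]
orientation: [-179.9, -0.0, -45.4]
force: [-1.2, 3.5, 4.4]
opening: 0.0137
gripper_force: 30.1
```

```bash
python3 r.py
```

```text
7.62 yaw -45.44 Mz 0.354 tau6 0.123 qv6 -17.84 F [-1.2  3.5  4.4] p [ 0.4884 -0.0638  0.1515] op 0.0137
```

In the tool's units: 3 degrees / 360 = 0.0083.

Emit:
send_rows:
  plan:
    - [[0,0,0,0,0,0.0042],[0,0,0,0,0,0.0083]]

```text
clock: 7.78
tool_pos: [0.4885, -0.0638, 0.1514]
orientation: [-179.9, -0.0, -48.4]
force: [-0.3, 4.4, 3.6]
opening: 0.0137
gripper_force: 30.2
```

```bash
python3 r.py
```

```text
7.78 yaw -48.43 Mz 0.406 tau6 0.101 qv6 -17.87 F [-0.3  4.4  3.6] p [ 0.4885 -0.0638  0.1514] op 0.0137
```

In the tool's units: 3 degrees / 360 = 0.0083.

Emit:
send_rows:
  plan:
    - [[0,0,0,0,0,0.0042],[0,0,0,0,0,0.0083]]

```text
clock: 7.95
tool_pos: [0.4885, -0.0638, 0.1515]
orientation: [-179.9, -0.0, -51.4]
force: [-0.5, 4.3, 3.5]
opening: 0.0138
gripper_force: 30.2
```

```bash
python3 r.py
```

```text
7.95 yaw -51.43 Mz 0.44 tau6 0.061 qv6 -17.84 F [-0.5  4.3  3.5] p [ 0.4885 -0.0638  0.1515] op 0.0138
```

In the tool's units: 3 degrees / 360 = 0.0083.

Emit:
send_rows:
  plan:
    - [[0,0,0,0,0,0.0042],[0,0,0,0,0,0.0083]]

```text
clock: 8.12
tool_pos: [0.4886, -0.0637, 0.1515]
orientation: [-179.9, 0.0, -54.4]
force: [-0.8, 3.9, 3.5]
opening: 0.0137
gripper_force: 30.2
```

```bash
python3 r.py
```

```text
8.12 yaw -54.43 Mz 0.449 tau6 0.022 qv6 -17.82 F [-0.8  3.9  3.5] p [ 0.4886 -0.0637  0.1515] op 0.0137
```

Joint 6 torque gives a clean touch signal: it starts changing at yaw about -46.7°. So 13 N is at about -61 to -62°, which is 7° more.

In the tool's units: 7 degrees / 360 = 0.0194.

Emit:
send_rows:
  plan:
    - [[0,0,0,0,0,0.0042],[0,0,0,0,0,0.0083],[0,0,0,0,0,0.0125],[0,0,0,0,0,0.0167],[0,0,0,0,0,0.0194]]

```text
clock: 8.53
tool_pos: [0.4887, -0.0637, 0.1515]
orientation: [-179.9, 0.0, -61.4]
force: [0.1, 5.9, 3.1]
opening: 0.0139
gripper_force: 30.4
```

```bash
python3 r.py
```

```text
8.53 yaw -61.43 Mz 0.61 tau6 -0.381 qv6 -11.16 F [0.1 5.9 3.1] p [ 0.4887 -0.0637  0.1515] op 0.0139
```

Emit:
send_rows:
  plan:
    - [[0,0,0,0,0,0],[0,0,0,0,0,0]]

```text
clock: 8.7
tool_pos: [0.4887, -0.0636, 0.1515]
orientation: [-179.9, 0.0, -61.4]
force: [0.2, 5.8, 2.8]
opening: 0.0139
gripper_force: 30.3
```

```bash
python3 r.py
```

```text
8.7 yaw -61.36 Mz 0.561 tau6 -0.602 qv6 0.2 F [0.2 5.8 2.8] p [ 0.4887 -0.0636  0.1515] op 0.0139
```

Mz is 0.6, which is the free 0.39 plus 0.2. Releasing and lifting.

Emit:
send_rows:
  plan:
    - [[0,0,0,0,0,0],[0,0,0,0,0,0],[0,0,0,0,0,0],[0,0,0,0,0,0]]
  fingers: 0.5

```text
clock: 9.03
tool_pos: [0.4876, -0.0648, 0.1508]
orientation: [180.0, 0.0, -61.4]
force: [-0.6, 0.4, 0.5]
opening: 0.035
gripper_force: 0.0
```

In the tool's units: -10 cm / 100 = -0.1, -9 cm / 100 = -0.09.

Emit:
send_rows:
  plan:
    - [[0,0,-0.025,0,0,0],[0,0,-0.06,0,0,0],[0,0,-0.09,0,0,0],[0,0,-0.1,0,0,0],[0,0,-0.1,0,0,0]]
  fingers: 1

```text
clock: 9.45
tool_pos: [0.4894, -0.0646, 0.2541]
orientation: [-179.7, -0.1, -61.4]
force: [0.6, 0.7, 0.1]
opening: 0.0685
gripper_force: 0.0
```

```bash
python3 - <<'E'
from h import *
s=snap('wrist');t=snap('top');c=snap('scene')
go([.4876,-.0647,.25],-61.4)
im=[]
for n,q in(('w',s),('top',t),('scene',c)):
    u,v=map(int,proj(q,[.4876,-.0647,.155])); d=24 if n[0] in'ts' else 50
    k=q['img'][max(v-d,0):v+d,u-d:u+d]; print(n,u-d,max(v-d,0)); im.append(cv2.resize(k,(400,400) if n=='w' else (200,200),interpolation=cv2.INTER_CUBIC))
cv2.imwrite('pics/f.png',np.hstack([im[0],np.vstack(im[1:])])[:,:,::-1])
E
```

```text
pos [ 0.4872 -0.0647  0.25  ] [ 1.7993e+02  5.0000e-02 -6.1440e+01] cm [ 0.03 -0.04 -0.  ] rot [ 0.07  0.05 -0.04] t 9.6 j [ 15.4   2.1 -19.6  -0.  -68.3  13.2] F [-0.4  0.9 -0.8] M [ 0.02  0.16 -0.03]
w 229 158
top 272 189
scene 239 168
```

View pics/f.png

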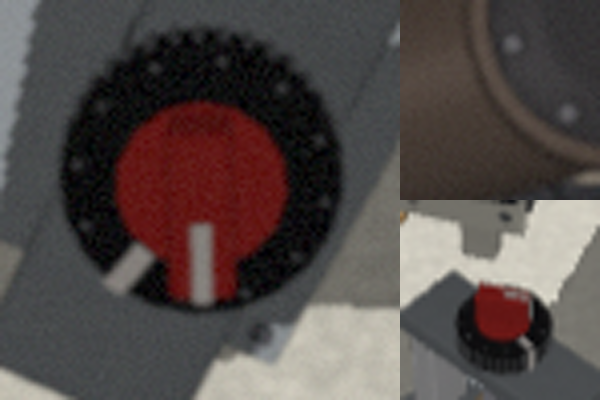

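The knob pointer is at crop (202,225–303). The ring mark is at (130,268), clockwise of the pointer. I'll measure both angles by mask.

```bash
cat > ang.py <<'E'
from h import *
def ang(s,A=np.array([.4876,-.0647])):
    u0,v0=map(int,proj(s,[*A,.15])); d=48
    c=s['img'][v0-d:v0+d,u0-d:u0+d].astype(int); 
    w=((c.min(2)>95)&(c.max(2)-c.min(2)<40)).astype(np.uint8)
    n,l,st,ce=cv2.connectedComponentsWithStats(w)
    for i in range(1,n):
        if not 25<st[i,4]<300: continue
        v,u=np.nonzero(l==i); m=ce[i]+[u0-d,v0-d]
        for z in(.142,.168):
            P=np.array([onz(s,(a+u0-d,b+v0-d),z)[:2] for a,b in zip(u,v)]); p=P.mean(0); r=p-A
            _,S,V=np.linalg.svd(P-p); e=V[0]*np.sign(V[0]@r)
            print(m.round(1),st[i,4],'z',z,'r',(np.linalg.norm(r)*1e3).round(1),'pos ang',np.degrees(np.arctan2(r[1],r[0])).round(1),'line ang',np.degrees(np.arctan2(e[1],e[0])).round(1),(S*1e3).round(0))
if __name__=='__main__':
    import sys; ang(dict(np.load(sys.argv[1])))
E
python3 ang.py last_wrist.npz; echo; python3 ang.py w1.npz
```

```text
[233.1 170.7] 155 z 0.142 r 50.1 pos ang -8.2 line ang -69.5 [102.  17.]
[233.1 170.7] 155 z 0.168 r 50.4 pos ang -15.4 line ang -69.5 [92. 15.]
[279.1 223.5] 89 z 0.142 r 18.5 pos ang 117.1 line ang 119.0 [51. 11.]
[279.1 223.5] 89 z 0.168 r 8.9 pos ang 115.9 line ang 119.0 [46. 10.]
[260.4 225.4] 64 z 0.142 r 26.8 pos ang 77.9 line ang 77.3 [29. 10.]
[260.4 225.4] 64 z 0.168 r 18.9 pos ang 62.2 line ang 77.3 [26.  9.]

[279.6 170.1] 47 z 0.142 r 39.2 pos ang -176.7 line ang -87.4 [43.  9.]
[279.6 170.1] 47 z 0.168 r 44.2 pos ang -176.6 line ang -87.4 [39.  8.]
[280.5 212.7] 86 z 0.142 r 1.0 pos ang 161.3 line ang -177.6 [54.  9.]
[280.5 212.7] 86 z 0.168 r 9.7 pos ang -178.3 line ang -177.6 [48.  8.]
[308.9 220.6] 59 z 0.142 r 26.5 pos ang 78.5 line ang 79.6 [25.  9.]
[308.9 220.6] 59 z 0.168 r 23.2 pos ang 100.1 line ang 79.6 [23.  8.]
```

The ring needs 41° counter-clockwise (mark 77.9° to pointer about 118.9°). Going down around the rim.

In the tool's units: 7 cm / 100 = 0.07, 5.5 cm / 100 = 0.055.

Emit:
send_rows:
  plan:
    - [[0,-0.001,0,0,0,0],[0,-0.001,0.025,0,0,0],[0,-0.001,0.055,0,0,0],[0,-0.001,0.07,0,0,0],[0,-0.001,0.07,0,0,0]]
  fingers: 1

```text
clock: 10.02
tool_pos: [0.4858, -0.0645, 0.1765]
orientation: [179.6, 0.2, -61.5]
force: [0.2, -0.4, 0.3]
opening: 0.0875
gripper_force: 0.0
```

In the tool's units: 5.4 cm / 100 = 0.054, 5.2 cm / 100 = 0.052.

Emit:
send_rows:
  plan:
    - [[0,0,0.015,0,0,0],[0,0,0.03,0,0,0],[0,0,0.043,0,0,0],[0,0,0.052,0,0,0],[0,0,0.054,0,0,0],[0,0,0.054,0,0,0]]

```text
clock: 10.52
tool_pos: [0.4887, -0.0642, 0.1269]
orientation: [179.9, 0.0, -61.4]
force: [0.1, -0.5, 0.9]
opening: 0.0873
gripper_force: 0.0
```

```bash
python3 -c "
from h import *
go([.4881,-.0642,.126],-61.4)"
```

```text
pos [ 0.4887 -0.0642  0.1269] [179.94   0.   -61.41] cm [-0.03  0.05  0.09] rot [ 0.06  0.   -0.01] t 10.52 j [ 15.4   8.7 -29.7   0.  -51.6  13.2] F [ 0.1 -0.5  0.9] M [-0.02  0.13  0.01]
```

In the tool's units: 0.05 cm / 100 = 0.0005.

Emit:
send_rows:
  plan:
    - [[0,0.0005,0.0005,0,0,0],[0,0.0005,0.0005,0,0,0],[0,0.0005,0.0005,0,0,0],[0,0.0005,0.0005,0,0,0],[0,0.0005,0.0005,0,0,0],[0,0.0005,0.0005,0,0,0]]
  fingers: 0.6

```text
clock: 11.02
tool_pos: [0.489, -0.0641, 0.1271]
orientation: [-179.9, -0.0, -61.4]
force: [0.2, 1.4, 2.4]
opening: 0.0632
gripper_force: 30.0
```

```bash
python3 r.py
```

```text
11.02 yaw -61.41 Mz -0.035 tau6 0.015 qv6 -0.06 F [0.2 1.4 2.4] p [ 0.489  -0.0641  0.1271] op 0.0632
```

In the tool's units: -20 degrees / 360 = -0.0556.

Emit:
send_rows:
  plan:
    - [[0,0,0,0,0,-0.0056],[0,0,0,0,0,-0.0139],[0,0,0,0,0,-0.0222],[0,0,0,0,0,-0.0306],[0,0,0,0,0,-0.0389],[0,0,0,0,0,-0.0472],[0,0,0,0,0,-0.0556]]

```text
clock: 11.6
tool_pos: [0.4888, -0.0643, 0.1271]
orientation: [-180.0, -0.0, -41.3]
force: [-0.6, 0.7, 2.9]
opening: 0.0633
gripper_force: 30.0
```

```bash
python3 r.py
```

```text
11.6 yaw -41.27 Mz -0.13 tau6 -0.906 qv6 35.8 F [-0.6  0.7  2.9] p [ 0.4888 -0.0643  0.1271] op 0.0633
```

In the tool's units: -21 degrees / 360 = -0.0583.

Emit:
send_rows:
  plan:
    - [[0,0,0,0,0,-0.0083],[0,0,0,0,0,-0.0167],[0,0,0,0,0,-0.025],[0,0,0,0,0,-0.0333],[0,0,0,0,0,-0.0417],[0,0,0,0,0,-0.05],[0,0,0,0,0,-0.0583],[0,0,0,0,0,-0.0583]]

```text
clock: 12.27
tool_pos: [0.4887, -0.0645, 0.1271]
orientation: [-180.0, -0.1, -20.3]
force: [-0.6, 0.4, 3.5]
opening: 0.0633
gripper_force: 30.0
```

```bash
python3 r.py
```

```text
12.27 yaw -20.27 Mz 0.113 tau6 0.801 qv6 -5.44 F [-0.6  0.4  3.5] p [ 0.4887 -0.0645  0.1271] op 0.0633
```

Now opening, lifting, turning back towards the pointer for a matching view, and checking.

Emit:
send_rows:
  plan:
    - [[0,0,0,0,0,0],[0,0,0,0,0,0],[0,0,0,0,0,0],[0,0,0,0,0,0],[0,0,0,0,0,0]]
  fingers: 1

```text
clock: 12.68
tool_pos: [0.4881, -0.0644, 0.1264]
orientation: [180.0, 0.0, -20.5]
force: [-0.3, -0.1, 0.2]
opening: 0.0865
gripper_force: 0.0
```

In the tool's units: -12.4 cm / 100 = -0.124, -11 cm / 100 = -0.11, 41 degrees / 360 = 0.1139.

Emit:
send_rows:
  plan:
    - [[0,0,-0.015,0,0,0],[0,0,-0.045,0,0,0],[0,0,-0.08,0,0,0.0194],[0,0,-0.11,0,0,0.0389],[0,0,-0.124,0,0,0.0583],[0,0,-0.124,0,0,0.0778],[0,0,-0.124,0,0,0.0972],[0,0,-0.124,0,0,0.1139]]

```text
clock: 13.35
tool_pos: [0.4883, -0.0643, 0.2509]
orientation: [-180.0, 0.0, -61.8]
force: [0.3, -0.7, -0.7]
opening: 0.0879
gripper_force: 0.0
```

Emit:
send_rows:
  plan:
    - [[0,0,0,0,0,0],[0,0,0,0,0,0],[0,0,0,0,0,0]]

```text
clock: 13.6
tool_pos: [0.4882, -0.0644, 0.2504]
orientation: [180.0, 0.0, -61.2]
force: [0.3, 0.0, -0.3]
opening: 0.0878
gripper_force: 0.0
```

```bash
python3 - <<'E'
from ang import *
s=snap('wrist');ang(s)
go([.4876,-.0647,.25],-61.4)
u,v=map(int,proj(s,[.4876,-.0647,.155]))
cv2.imwrite('pics/g.png',cv2.resize(s['img'][v-50:v+50,u-50:u+50],(500,500),interpolation=cv2.INTER_CUBIC)[:,:,::-1])
E
```

```text
[230.8 168.1] 106 z 0.142 r 51.3 pos ang -9.9 line ang -70.0 [67. 12.]
[230.8 168.1] 106 z 0.168 r 51.6 pos ang -16.8 line ang -70.0 [61. 11.]
[277.6 226.6] 96 z 0.142 r 21.1 pos ang 117.9 line ang 120.3 [63. 11.]
[277.6 226.6] 96 z 0.168 r 11.1 pos ang 117.5 line ang 120.3 [57. 10.]
pos [ 0.4883 -0.0644  0.2504] [179.98   0.   -61.26] cm [-0.    0.07  0.04] rot [0.02 0.   0.14] t 13.65 j [ 15.4   2.2 -19.5  -0.  -68.3  13.3] F [-0.3  0.5 -0.6] M [-0.01  0.15 -0.02]
```

View pics/g.png

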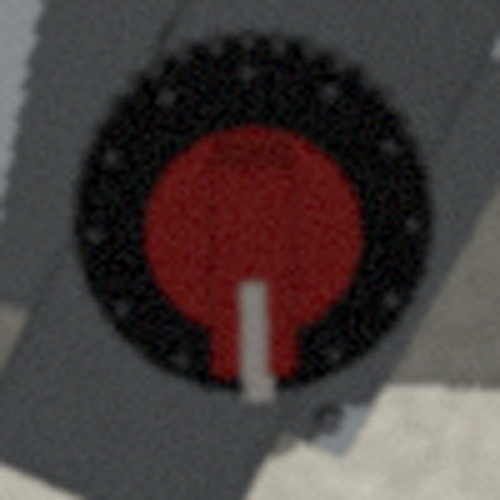

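The mark now shows just beyond the pointer, at (259,392) against the pointer's (253,375). From this side the bar hides it, so I'll shift the camera over it to measure.

In the tool's units: -11 cm / 100 = -0.11, -9 cm / 100 = -0.09.

Emit:
send_rows:
  plan:
    - [[-0.03,0,0,0,0,0],[-0.06,0,0,0,0,0],[-0.09,0,0,0,0,0],[-0.11,0,0,0,0,0],[-0.11,0,0,0,0,0],[-0.11,0,0,0,0,0],[-0.11,0,0,0,0,0]]

```text
clock: 14.23
tool_pos: [0.4359, 0.0323, 0.2507]
orientation: [-180.0, -0.0, -61.3]
force: [0.2, -0.3, -0.4]
opening: 0.0874
gripper_force: 0.0
```

```bash
python3 - <<'E'
from ang import *
s=snap('wrist');ang(s)
u,v=map(int,proj(s,[.4876,-.0647,.155]));print(u-50,v-50)
v=max(v,50);cv2.imwrite('pics/i.png',cv2.resize(s['img'][v-50:v+50,u-50:u+50],(500,500),interpolation=cv2.INTER_CUBIC)[:,:,::-1])
E
```

```text
[278.   79.2] 128 z 0.142 r 7.6 pos ang 115.8 line ang 119.1 [62. 12.]
[278.   79.2] 128 z 0.168 r 9.7 pos ang 116.6 line ang 119.1 [56. 11.]
[279.  103.7] 72 z 0.142 r 25.8 pos ang 119.6 line ang 117.5 [27. 10.]
[279.  103.7] 72 z 0.168 r 26.1 pos ang 119.5 line ang 117.5 [24.  9.]
228 16
```

View pics/i.png

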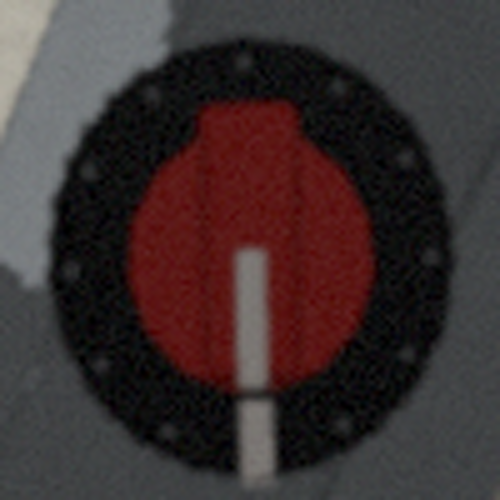

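From nearly overhead, the mark (257,440) continues the pointer (252,320) to within about 1°. The knob is unchanged (line at 119.1° against 119.0° before) and the arm is clear, so I'm handing in.

```bash
python3 -c "
from plant import ctrl
print(ctrl.close_job())"
```

```text
the job is handed in; nothing more can be done
None
```

The job is handed in after about 14 s of robot time: the foot presses the disc at about 13 N by the felt moment, and the ring's zero mark lines up with the knob's pointer to about 1–1.5°. I left that small offset because regripping the ring could have shifted it by as much.

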